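Slip the long lighter out of the part-opening media drawer

TASK

The push latch of the media unit's drawer has popped it ajar: ease the drawer out gently until you feel it come up against its runner stop, and leave it open. The long gas lighter inside reaches back under the unit's top and is longer than the opening, so take it by its orange handle, tip it handle end up and draw it out slantwise without wrenching it against the unit. Finish still holding the lighter motionless in the gripper, about level and a hand's breadth above the unit's top, touching nothing else, with the glass globe, mug, tealight tin and toy car left standing where they are.

Things in the scene. Friction and masses are not known exactly. Their poses are not given: they have to be found in the camera images.
- unit: Dark wenge drawer-and-niche box fixed on the deck, 360 deep x 528 wide x 170 mm high; top board 152 to 170 mm up. Origin: deck level, at the box's front edge (facing the robot), middle of the drawer bay. x into the box (away from the robot), y left, z up. Box: y -400 to +128 mm; drawer bay y -128 to +128; the rest a niche, with a router (75 mm high) on top at x 200 to 340, y -380 to -180.
- drawer (a joint): Travel in m: 0 shut, grows as it slides to the unit's -x. Starts 0.040 to 0.055; hard runner stop at 0.200. Friction 1.5 N, drawer 1.2 kg, stays where left. No handle: pinch or hook its front panel from above. At travel d the panel's inner face is at unit x = -d, so fully open leaves a 200 mm gap to the edge of the unit's top board.
- drawer_lip (a point): Middle of the top edge of the drawer's front panel (panel 18 mm thick in unit x, 252 mm wide, top edge 150 mm above the deck, 20 mm below the unit's top); moves with the drawer. Axes as the unit's.
- drawer_floor (a point): Point on the drawer's inner floor (32 mm above the deck) at the foot of the front panel's inner face, on the centre line; moves with it. Inside the drawer is 325 long x 170 mm wide; above the floor its sides and back stand 70 mm, its front panel 118 mm, and the underside of the unit's top board is 120 mm up. Axes as the unit's.
- lighter: Long-nosed gas lighter, 285 mm, 76 to 124 g, lying flat in the drawer, butt to the front panel (gap 5 to 32 mm), nozzle to the back, within 6 degrees of straight. Orange handle 130 x 28 wide x 22 mm thick (25 wide in its last 36 mm), then a steel nozzle 9 to 15 mm thick. Origin: underside, 90 mm from the butt (centre of mass 5 mm nearer the nozzle); x to the nozzle, z up.
- lighter_grip (a point): Mid-thickness of the handle, 11 mm above the lighter's origin; a good place to grip, across the 28 mm width. Axes as the lighter's.
- lighter_butt (a point): Centre of the butt end of the handle (lighter x = -90 mm).
- globe: Glass globe ornament on a round wooden foot, 64 mm across, 80 mm high, standing on the unit's top board to the right of the drawer. Origin: centre of its underside. Leave alone.
- mug: Teal ceramic mug, 82 mm across, 95 mm high, standing on the deck beside the drawer, its handle at its own +y (reaching about 75 mm from the axis). Origin: centre of its underside. Leave alone.
- tin: Round steel tealight tin, 58 mm across, 30 mm high, on the deck. Origin: centre of its underside. Leave alone.
- car: Wooden toy car with red wheels, 105 x 60 x 51 mm, on the deck. Origin: centre of its underside, x along its length. Leave alone.

How it is judged:
On the way, in this order (a step that is already met when the one before it is completed fails the run):
1. the drawer is drawn out against its runner stop (value of joint drawer above 0.193 m), for 0.2 s.
2. the lighter is tipped up: its butt above the drawer front while its nozzle still slants down under the unit's top (height (world z) of lighter_butt above 0.155 m and height (world z) of lighter_grip below 0.22 m and x of lighter_grip in the frame of unit above -0.17 m and angle between lighter's own x axis and vertical above 1.745 rad and contact force between lighter and the fingers above 0.5 N), for 0.05 s.
At the end, for the whole second after the job is handed in: The lighter is gripped by the fingers, still (under 30 mm/s), level within 15 degrees, its grip point more than 235 mm above the deck, so all of it above the unit's 170 mm top, touching neither unit, drawer nor globe; the drawer is still open by more than 170 mm (height (world z) of lighter_grip above 0.235 m and angle between lighter's own x axis and vertical between 1.311 and 1.831 rad and contact force between lighter and the fingers above 1 N and contact force between lighter and unit below 0.05 N and contact force between lighter and globe below 0.05 N and linear speed of lighter below 0.03 m/s and value of joint drawer above 0.17 m); the arm keeps its last pose, push and grip.
It fails at once if the drawer is yanked (faster than 0.4 m/s) (velocity of joint drawer above 0.4 m/s).
It fails at once if the lighter is wrenched against the unit or its drawer (over 40 N) (contact force between lighter and unit above 40 N).
It fails at once if the globe, mug, tealight tin or toy car is moved by more than 15 mm (distance of any of globe, mug, tin, car from where it was at the start of the episode above 0.015 m).
It also fails if it takes over 61 s, if anything falls off the work surface, if the arm or the gripper's body presses on something with over 40 N, if the wrist force passes 120 N, or if a joint passes its speed limit or range.

ROBOT

A 6-joint arm with a two-finger parallel gripper is mounted at the origin on the work surface. World frame = base frame: x ahead of the robot, y to its left, z up, the work surface at z = 0. Lengths are in m, angles in rad, forces in N, time in s.
With the tool pointing down it reaches from about 0.275 to 0.85 m from the base axis. Payload 5.2 kg.
Tool frame: the origin (TCP) lies at the very end of the fingers, on their centre line; the grasp point (between the pads) lies 19 mm behind it; z points along the fingers, y is the line along which they close (so a half turn about z gives the same grasp; the last joint's range is limited). The gripper opens to 85 mm and grips with 20 to 120 N. Pads are 22 mm wide; open, the fingers measure 114 mm over their backs; the gripper's body (76 mm by 85 mm) begins 54 mm behind the grasp point. The pads swing forward as they close: fully open they stand 13 mm farther back than shut.
Start: joints at [1.049, 0.259, 1.535, -0, 1.348, -0.203], TCP at [0.172, 0.522, 0.207] pointing down, gripper open.
Joint ranges: [-3.14, 3.14], [-0.91, 2.08], [0.19, 2.58], [-1.22, 4.36], [0.22, 2.71], [-3.12, 3.12]. Speed limits (rad/s): [2.57, 2.57, 3.14, 3.14, 3.14, 3.14].

INTERFACE

Orientations are given as [roll, pitch, yaw] about the fixed x, y, z axes, in that order (R = Rz(yaw) Ry(pitch) Rx(roll)).
In Python, from bench import * gives the robot as it stands.
- The arm moves only by the shell command python3 -m pendant FILE [OPENING] [FORCE], which reads ROWS from the file FILE. ROWS is a JSON list of rows, 1 to 5 of them, each written [[dx, dy, dz], [rx, ry, rz]]: dx, dy, dz in m, then a rotation vector rx, ry, rz in rad; each row is the pose to reach, as a shift and turn from the pose commanded when the command began, along the tool's axes at that moment; what a row does not reach only later rows make up. A row lasts 1/12 s, in which the tool goes at most 0.0417 m and 0.125 rad, less where a joint would pass 70% of its speed; a pose out of reach is approached as far as the arm can. OPENING is the finger opening in m, set as the command begins (- or left out keeps the last). The fingers move at their own pace and stop on an object; FORCE is the grip in N (left out, the last holds). Time passes only in rows, so rows that do not move let the fingers close. It prints the time, the measured TCP pose, the force, the opening and the grip force at its end. Input that does not fit is refused with a message, and nothing moves.
- get_state(): the state, without advancing time (a new reading comes with each control period).
- snapshot(name): name is "scene" or "top" or "wrist"; returns a dict with "img" (420x560x3 uint8, red, green, blue), "intrinsics" (3x3 intrinsics, pixels), "world_from_camera" (4x4, takes a point from camera to world coordinates). Camera axes: x right, y up, looking along -z (the intrinsics and any distortion apply to the point x, -y, -z); pixel columns grow to the right and rows downward; lengths in m; the calibration is good to about 2 mm. A picture is of the moment at which its call begins. There is no depth.
- sign_off(): hands the job in; it is judged then, once.
The state is a dict: "t": time; "joint_pos": joint angles; "joint_velocities": joint speeds; "joint_efforts": joint torques, N m; "ee_pos": TCP position; "eef_rot": TCP orientation; "force": force on the tool from outside, world axes, zero at the start; "wrist_torque": the same for the moment, N m; "opening": finger opening in m; "grasp_force": force on a finger pad.
Only numpy, scipy, OpenCV 4.12 (cv2) and the standard library are available. Lean on these libraries where they do the work, as an engineer would, in place of code of your own. Each camera call takes 0.05 s, during which the arm holds its last target. There are 200 camera calls.

## Working session

There is one attempt and no reset: what is moved stays moved. The work goes in short steps, Python scripts to look and compute and a shell command to move; the robot and the scene stay as the last step left them, time stands still between calls to the robot, and variables do not carry over. Pictures are saved under pics/ and viewed, at most 10 in all, crops included, and the job is handed in when it is done.

```bash
ls; mkdir -p pics; python3 - <<'E'
from bench import *
import cv2,numpy as np
s=get_state();print({k:np.round(v,3).tolist() for k,v in s.items()})
for n in("scene","top"):
    d=snapshot(n);cv2.imwrite(f"pics/{n}0.png",d["img"][:,:,::-1]);np.savez(f"pics/{n}0.npz",**{k:d[k] for k in("img","intrinsics","world_from_camera")})
    print(n,d.keys(),np.round(d["intrinsics"],1).tolist(),np.round(d["world_from_camera"],3).tolist())
E
```

```text
pics
{'t': 0.0, 'joint_pos': [1.049, 0.259, 1.536, 0.0, 1.348, -0.203], 'joint_velocities': [-0.001, -0.0, 0.0, 0.0, -0.0, -0.0], 'joint_efforts': [-0.002, -44.605, -29.056, -0.001, 0.012, 0.0], 'ee_pos': [0.172, 0.522, 0.206], 'eef_rot': [-3.14, -0.0, 2.823], 'force': [0.247, -0.467, -0.55], 'wrist_torque': [0.016, -0.011, 0.038], 'grasp_force': 0.0, 'opening': 0.086}
scene dict_keys(['img', 'intrinsics', 'world_from_camera']) [[431.4, 0.0, 272.8], [0.0, 431.4, 199.8], [0.0, 0.0, 1.0]] [[0.954, 0.283, -0.101, 0.53], [-0.3, 0.908, -0.293, -0.295], [0.008, 0.31, 0.951, 1.059], [0.0, 0.0, 0.0, 1.0]]
top dict_keys(['img', 'intrinsics', 'world_from_camera']) [[506.9, 0.0, 268.1], [0.0, 506.9, 209.6], [0.0, 0.0, 1.0]] [[0.06, 0.978, -0.201, 0.422], [-0.998, 0.059, -0.01, 0.007], [0.002, 0.201, 0.98, 1.182], [0.0, 0.0, 0.0, 1.0]]
```

View pics/scene0.png

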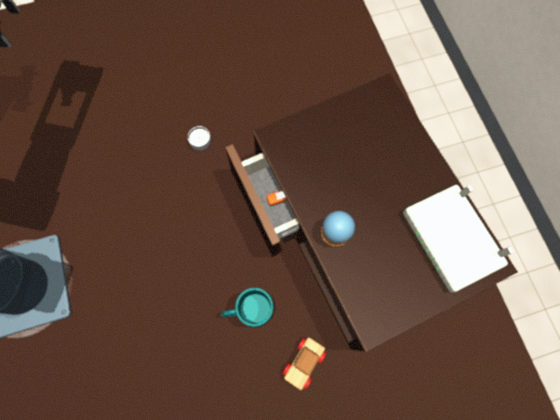

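View pics/top0.png

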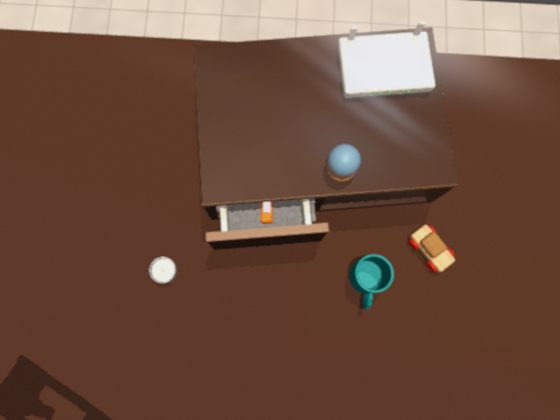

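The top view shows the drawer's front panel from about (207,237) to (328,228), the orange handle at (267,215), the unit's top front edge from (203,202) to (456,187), the globe at (344,162), the mug at (373,275), the tin at (163,270) and the car at (433,248). The scene view agrees: lip (230,148) to (278,243), handle (275,198).

```bash
cat > h.py <<'E'
import numpy as np,cv2
def load(f): d=np.load(f);return d["img"],d["intrinsics"],d["world_from_camera"]
def ray(px,K,T,z):
    px=np.atleast_2d(np.float64(px));c=np.c_[(px[:,0]-K[0,2])/K[0,0],-(px[:,1]-K[1,2])/K[1,1],-np.ones(len(px))]
    r=c@T[:3,:3].T;o=T[:3,3];return o+r*((z-o[2])/r[:,2])[:,None]
def mask(img,lo,hi,roi=None):
    m=cv2.inRange(cv2.cvtColor(img,cv2.COLOR_RGB2HSV),lo,hi)
    if roi: q=np.zeros_like(m);x0,y0,x1,y1=roi;q[y0:y1,x0:x1]=m[y0:y1,x0:x1];m=q
    return m
def big(m): 
    c=cv2.findContours(m,0,1)[0];return max(c,key=cv2.contourArea)
E
python3 - <<'E'
from h import *
for f,pts,roi,oroi in(("top0",[(203,202),(456,187)],(200,218,335,248),(255,195,280,228)),("scene0",[(255,133),(365,350),(515,270)],(222,140,285,250),(262,185,292,210))):
    img,K,T=load(f"pics/{f}.npz");print(f)
    print("corners",ray(pts,K,T,.17).round(3).tolist())
    hsv=cv2.cvtColor(img,cv2.COLOR_RGB2HSV)
    for p in([(267,232),(267,243),(267,215),(267,205),(300,195)] if f=="top0" else [(252,196),(275,198)]): print(p,hsv[p[1],p[0]])
    m=mask(img,(5,80,75),(14,190,190),roi);c=big(m);r=cv2.minAreaRect(c);b=cv2.boxPoints(r);print("lip",cv2.contourArea(c),b.round(1).tolist(),ray(b,K,T,.15).round(3).tolist(),ray(r[0],K,T,.15).round(3))
    m=mask(img,(3,200,150),(16,255,255),oroi);c=big(m);r=cv2.minAreaRect(c);b=cv2.boxPoints(r);print("orange",cv2.contourArea(c),b.round(1).tolist(),ray(b,K,T,.054).round(3).tolist(),ray(r[0],K,T,.054).round(3))
    for n,lo,hi,z in(("mug",(80,150,60),(95,255,255),.09),("globe",(98,80,80),(115,255,255),.13)):
        c=big(mask(img,lo,hi));(x,y),rr=cv2.minEnclosingCircle(c);print(n,x,y,rr,ray((x,y),K,T,z if n=="mug" else .22).round(3))
    print("tin",ray((163,270) if f=="top0" else (199,138),K,T,.03).round(3))
E
```

```text
top0
corners [[0.637, 0.15, 0.17], [0.7, -0.367, 0.17]]
(267, 232) [ 13  99 196]
(267, 243) [  8 132  31]
(267, 215) [ 17 206 237]
(267, 205) [165   7 227]
(300, 195) [ 10 111 108]
lip 1016.0 [[200.0, 218.0], [334.0, 218.0], [334.0, 247.0], [200.0, 247.0]] [[0.607, 0.156, 0.15], [0.624, -0.121, 0.15], [0.564, -0.123, 0.15], [0.547, 0.151, 0.15]] [[0.585 0.016 0.15 ]]
orange 24.5 [[262.0, 213.0], [271.0, 213.0], [271.0, 222.0], [262.0, 222.0]] [[0.645, 0.031, 0.054], [0.646, 0.011, 0.054], [0.625, 0.009, 0.054], [0.624, 0.03, 0.054]] [[0.635 0.02  0.054]]
mug 371.5 281.5 27.285627365112305 [[ 0.503 -0.213  0.09 ]]Traceback (most recent call last):
  File "<stdin>", line 10, in <module>
  File "h.py", line 11, in big
    c=cv2.findContours(m,0,1)[0];return max(c,key=cv2.contourArea)
                                        ~~~^^^^^^^^^^^^^^^^^^^^^^^
ValueError: max() iterable argument is empty
```

```bash
python3 - <<'E'
from h import *
O=np.array([.652,.023]);
for f,pts,roi,oroi in(("top0",[(203,202),(456,187)],(200,218,335,248),(255,195,280,228)),("scene0",[(255,133),(365,350),(515,270)],(222,140,285,250),(262,185,292,210))):
    img,K,T=load(f"pics/{f}.npz");print(f)
    print("corners",ray(pts,K,T,.17).round(3).tolist())
    m=mask(img,(5,60,110),(16,170,255),roi);m=cv2.morphologyEx(m,cv2.MORPH_OPEN,np.ones((2,2)));c=big(m);r=cv2.minAreaRect(c);b=cv2.boxPoints(r);print("lip",cv2.contourArea(c),b.round(1).tolist(),ray(b,K,T,.15).round(3).tolist(),ray(r[0],K,T,.15).round(3))
    m=mask(img,(3,190,120),(20,255,255),oroi);c=big(m);r=cv2.minAreaRect(c);b=cv2.boxPoints(r);print("orange",cv2.contourArea(c),b.round(1).tolist(),ray(b,K,T,.054).round(3).tolist(),ray(r[0],K,T,.054).round(3))
    for n,lo,hi,z in(("mug",(78,120,50),(97,255,255),.09),("globe",(98,60,50),(118,255,255),.22)):
        m=mask(img,lo,hi,(140,100,420,340))
        if m.any(): c=big(m);(x,y),rr=cv2.minEnclosingCircle(c);print(n,x,y,rr,ray((x,y),K,T,z).round(3))
    print("tin",ray((163,270) if f=="top0" else (199,138),K,T,.03).round(3))
    img=img[:,:,::-1]
    x0,y0,x1,y1=roi[0]-5,roi[1]-60 if f=="top0" else roi[1]-10,roi[2]+5,roi[3]+5
    cr=cv2.resize(img[y0:y1,x0:x1],None,fx=5,fy=5,interpolation=2);print(x0,y0);cv2.imwrite(f"pics/{f}c.png",cr[:600,:800])
E
```

```text
top0
corners [[0.637, 0.15, 0.17], [0.7, -0.367, 0.17]]
lip 1064.5 [[205.3000030517578, 232.39999389648438], [328.8999938964844, 222.39999389648438], [329.70001220703125, 232.60000610351562], [206.10000610351562, 242.5]] [[0.578, 0.143, 0.15], [0.614, -0.11, 0.15], [0.593, -0.113, 0.15], [0.557, 0.139, 0.15]] [[0.586 0.015 0.15 ]]
orange 72.0 [[261.0, 222.0], [261.0, 212.0], [271.0, 212.0], [271.0, 222.0]] [[0.624, 0.032, 0.054], [0.647, 0.033, 0.054], [0.648, 0.011, 0.054], [0.625, 0.009, 0.054]] [[0.636 0.021 0.054]]
mug 371.017578125 281.1884460449219 27.478660583496094 [[ 0.503 -0.212  0.09 ]]
globe 344.091552734375 159.58450317382812 15.388426780700684 [[ 0.729 -0.128  0.22 ]]
tin [[0.505 0.247 0.03 ]]
195 158
scene0
corners [[0.634, 0.143, 0.17], [0.704, -0.369, 0.17], [1.057, -0.316, 0.17]]
lip 823.5 [[225.10000610351562, 148.0], [233.1999969482422, 143.89999389648438], [281.20001220703125, 241.5], [273.1000061035156, 245.5]] [[0.559, 0.137, 0.15], [0.58, 0.141, 0.15], [0.616, -0.11, 0.15], [0.596, -0.114, 0.15]] [[0.588 0.009 0.15 ]]
orange 27.5 [[266.6000061035156, 195.8000030517578], [282.20001220703125, 190.60000610351562], [285.29998779296875, 199.89999389648438], [269.70001220703125, 205.10000610351562]] [[0.625, 0.029, 0.054], [0.666, 0.03, 0.054], [0.666, 0.005, 0.054], [0.625, 0.004, 0.054]] [[0.646 0.017 0.054]]
mug 246.9146270751953 307.69512939453125 25.96354866027832 [[ 0.505 -0.216  0.09 ]]
globe 338.4514465332031 226.2508087158203 15.789830207824707 [[ 0.728 -0.129  0.22 ]]
tin [[0.505 0.242 0.03 ]]
217 130
```

View pics/top0c.png

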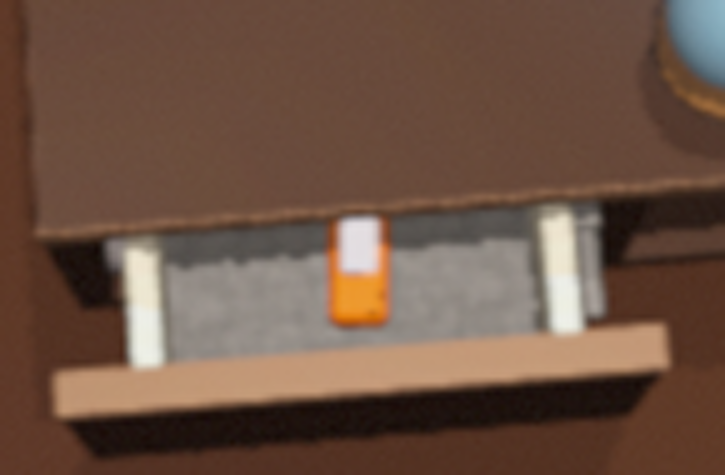

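The crop confirms lip, drawer walls and the handle's butt, about 28 mm behind the panel. Unit yaw is about 0.138 rad with origin (0.650, 0.024), and travel about 0.055 m, which agrees with the given sizes. Next I pinch the panel from above.

```bash
cat > g.py <<'E'
import sys,numpy as np
from scipy.spatial.transform import Rotation as Rn
from bench import *
# g.py mode ux uy z tilt yawoff : goal for the TCP in unit frame; mode p (close along unit x) or g (close along unit y)
O=np.array([.650,.024]);Y=.138
def U(p): c,s=np.cos(Y),np.sin(Y);return np.array([[c,s],[-s,c]])@(np.asarray(p)[:2]-O)
if __name__=="__main__":
    m=sys.argv[1];ux,uy,z,tilt,yo=map(float,sys.argv[2:7])
    c,s=np.cos(Y),np.sin(Y);goal=np.array([*(O+np.array([[c,-s],[s,c]])@[ux,uy]),z])
    a=Y+yo;X=np.array([np.cos(a),np.sin(a),0]);L=np.array([-X[1],X[0],0]);d=np.array([0,0,-1.])
    y=X if m=="p" else L
    R=Rn.from_matrix(np.c_[np.cross(y,d),y,d]);R=Rn.from_rotvec(L*tilt)*R
    st=get_state();R0=Rn.from_euler("xyz",st["eef_rot"])
    print("unit tcp",U(st["ee_pos"]).round(4),"z",round(st["ee_pos"][2],4),"j",np.round(st["joint_pos"],2),"F",np.round(st["force"],1),"open",round(st["opening"],4),"gf",round(st["grasp_force"],1),"t",st["t"])
    print("d",R0.inv().apply(goal-st["ee_pos"]).round(4),"rv",(R0.inv()*R).as_rotvec().round(4))
E
python3 g.py p -.064 -.002 .215 0 0
```

```text
unit tcp [-0.4049  0.5589] z 0.2058 j [ 1.05  0.26  1.54 -0.    1.35 -0.2 ] F [ 0.   0.4 -0.2] open 0.0856 gf 0.0 t 0.1
d [-0.5533 -0.353  -0.0089] rv [-1.600e-03  6.000e-04  1.114e+00]
```

```bash
echo '[[[-0.034, -0.022, -0.002], [0, 0, 0.11]], [[-0.068, -0.044, -0.004], [0, 0, 0.22]], [[-0.102, -0.066, -0.006], [0, 0, 0.33]], [[-0.136, -0.088, -0.008], [0, 0, 0.44]], [[-0.170, -0.110, -0.01], [0, 0, 0.55]]]' > mv.in && python3 -m pendant mv.in 0.05 && python3 g.py p -.064 -.002 .215 0 0
```

```text
t: 0.52
ee_pos: [0.2997, 0.3629, 0.2163]
eef_rot: [-3.141, 0.0, 2.268]
force: [1.6, -0.2, -0.5]
opening: 0.0498
grasp_force: 0.0
unit tcp [-0.3004  0.3839] z 0.2163 j [ 0.64  0.11  1.7  -0.    1.34 -0.05] F [ 1.6 -0.2 -0.5] open 0.0498 gf 0.0 t 0.5167
d [-0.4525 -0.0045  0.0013] rv [-6.000e-04  2.000e-04  5.595e-01]
```

```bash
echo '[[[-0.038, 0, 0], [0, 0, 0.11]], [[-0.076, 0, 0], [0, 0, 0.22]], [[-0.114, -0.001, 0], [0, 0, 0.33]], [[-0.152, -0.002, 0], [0, 0, 0.44]], [[-0.19, -0.003, 0], [0, 0, 0.56]]]' > mv.in && python3 -m pendant mv.in && python3 g.py p -.064 -.002 .215 0 0
```

```text
t: 0.93
ee_pos: [0.4203, 0.2158, 0.2163]
eef_rot: [-3.141, -0.0, 1.707]
force: [0.9, 0.5, -0.5]
opening: 0.05
grasp_force: 0.0
unit tcp [-0.2012  0.2216] z 0.2163 j [0.24 0.11 1.69 0.   1.34 0.1 ] F [ 0.9  0.5 -0.5] open 0.05 gf 0.0 t 0.9333
d [-0.2234  0.1375  0.0012] rv [-0.0004 -0.     -0.0015]
```

```bash
echo '[[[-0.032, 0.02, 0], [0, 0, 0]], [[-0.064, 0.04, 0], [0, 0, 0]], [[-0.096, 0.06, 0], [0, 0, 0]], [[-0.128, 0.079, 0], [0, 0, 0]], [[-0.16, 0.099, 0], [0, 0, 0]]]' > mv.in && python3 -m pendant mv.in && echo '[[[-0.032, 0.019, 0], [0, 0, 0]], [[-0.063, 0.038, 0], [0, 0, 0]], [[-0.063, 0.038, 0], [0, 0, 0]], [[-0.063, 0.038, 0], [0, 0, 0]]]' > mv.in && python3 -m pendant mv.in && python3 g.py p -.064 -.002 .12 0 0 && python3 - <<'E'
from bench import *
import cv2,numpy as np
out=[]
for n in("scene","wrist"):
    d=snapshot(n);np.savez(f"pics/{n}1.npz",**{k:d[k] for k in("img","intrinsics","world_from_camera")});out.append(d["img"][:,:,::-1])
cv2.imwrite("pics/a1.png",cv2.resize(np.hstack(out),(800,300),interpolation=3))
E
```

```text
t: 1.35
ee_pos: [0.5409, 0.0715, 0.2161]
eef_rot: [-3.141, -0.0, 1.712]
force: [0.3, 1.6, 0.4]
opening: 0.05
grasp_force: 0.0
t: 1.68
ee_pos: [0.5873, 0.0145, 0.2152]
eef_rot: [-3.14, -0.001, 1.71]
force: [-0.4, 0.2, -0.8]
opening: 0.0501
grasp_force: 0.0
unit tcp [-0.0634 -0.0008] z 0.2152 j [-0.17  0.32  1.43  0.    1.4  -0.3 ] F [-0.4  0.2 -0.8] open 0.0501 gf 0.0 t 1.6833
d [-0.0012 -0.0004  0.0952] rv [-0.002  -0.0007  0.0008]
```

View pics/a1.png

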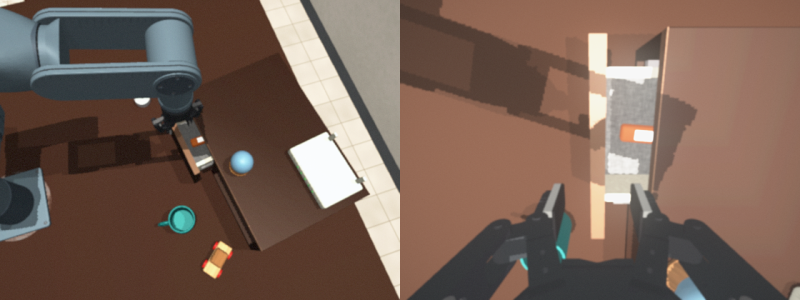

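The picture shows the panel (wrist column about 598) midway between the fingertips (558 and 637), with the inner finger over the gap. Now I lower and pinch.

```bash
echo '[[[0, 0, 0.025], [0, 0, 0]], [[0, 0, 0.05], [0, 0, 0]], [[0, 0, 0.075], [0, 0, 0]], [[0, 0, 0.095], [0, 0, 0]], [[0, 0, 0.095], [0, 0, 0]]]' > mv.in && python3 -m pendant mv.in && echo '[[[0, 0, 0], [0, 0, 0]], [[0, 0, 0], [0, 0, 0]], [[0, 0, 0], [0, 0, 0]], [[0, 0, 0], [0, 0, 0]], [[0, 0, 0], [0, 0, 0]]]' > mv.in && python3 -m pendant mv.in 0.005 40 && python3 g.py p -.064 -.002 .12 0 0
```

```text
t: 2.2
ee_pos: [0.5828, 0.0184, 0.1174]
eef_rot: [-3.134, -0.003, 1.715]
force: [-1.4, 0.6, -0.2]
opening: 0.0501
grasp_force: 0.0
t: 2.62
ee_pos: [0.5879, 0.0167, 0.1237]
eef_rot: [3.138, 0.0, 1.713]
force: [-1.3, 2.6, 7.3]
opening: 0.0153
grasp_force: 39.6
unit tcp [-0.0625  0.0013] z 0.1237 j [-0.16  0.39  1.56  0.    1.19 -0.3 ] F [-1.3  2.6  7.3] open 0.0153 gf 39.6 t 2.6167
d [-0.0033 -0.0015  0.0036] rv [0.0034 0.0001 0.0042]
```

```bash
echo '[[[0, -0.003, 0], [0, 0, 0]], [[0, -0.01, 0], [0, 0, 0]], [[0, -0.018, 0], [0, 0, 0]], [[0, -0.026, 0], [0, 0, 0]], [[0, -0.034, 0], [0, 0, 0]]]' > mv.in && python3 -m pendant mv.in && echo '[[[0, -0.009, 0], [0, 0, 0]], [[0, -0.018, 0], [0, 0, 0]], [[0, -0.027, 0], [0, 0, 0]], [[0, -0.036, 0], [0, 0, 0]], [[0, -0.045, 0], [0, 0, 0]]]' > mv.in && python3 -m pendant mv.in && echo '[[[0, -0.009, 0], [0, 0, 0]], [[0, -0.018, 0], [0, 0, 0]], [[0, -0.027, 0], [0, 0, 0]], [[0, -0.036, 0], [0, 0, 0]], [[0, -0.042, 0], [0, 0, 0]]]' > mv.in && python3 -m pendant mv.in && python3 g.py p -.209 -.002 .12 0 0
```

```text
t: 3.03
ee_pos: [0.5549, 0.012, 0.1236]
eef_rot: [3.136, -0.0, 1.713]
force: [1.2, 4.5, 5.4]
opening: 0.0153
grasp_force: 39.6
t: 3.45
ee_pos: [0.5103, 0.0057, 0.1236]
eef_rot: [3.136, -0.0, 1.713]
force: [0.9, 4.5, 7.8]
opening: 0.0155
grasp_force: 39.7
t: 3.87
ee_pos: [0.4683, -0.0003, 0.1236]
eef_rot: [3.137, -0.0, 1.712]
force: [1.0, 5.1, 7.6]
opening: 0.0152
grasp_force: 40.0
unit tcp [-0.1833  0.001 ] z 0.1236 j [-0.24  0.19  1.85  0.    1.1  -0.38] F [1.  5.1 7.6] open 0.0152 gf 40.0 t 3.8667
d [-0.0029 -0.0257  0.0035] rv [ 0.0049 -0.0002  0.0037]
```

Drawer at about 0.175 m; slower steps now until the stop is felt.

```bash
echo '[[[0, -0.005, 0], [0, 0, 0]], [[0, -0.01, 0], [0, 0, 0]], [[0, -0.014, 0], [0, 0, 0]], [[0, -0.018, 0], [0, 0, 0]], [[0, -0.021, 0], [0, 0, 0]]]' > mv.in && python3 -m pendant mv.in && echo '[[[0, -0.001, 0], [0, 0, 0]], [[0, -0.002, 0], [0, 0, 0]], [[0, -0.003, 0], [0, 0, 0]], [[0, -0.004, 0], [0, 0, 0]], [[0, -0.005, 0], [0, 0, 0]]]' > mv.in && python3 -m pendant mv.in && python3 g.py p -.209 -.002 .12 0 0
```

```text
t: 4.28
ee_pos: [0.4479, -0.0031, 0.1236]
eef_rot: [3.136, -0.0, 1.712]
force: [1.3, 5.5, 8.8]
opening: 0.0156
grasp_force: 40.1
t: 4.7
ee_pos: [0.4432, -0.0038, 0.1236]
eef_rot: [3.136, -0.0, 1.712]
force: [0.8, 6.2, 8.9]
opening: 0.0156
grasp_force: 40.1
unit tcp [-0.2086  0.0009] z 0.1236 j [-0.26  0.14  1.9   0.    1.09 -0.41] F [0.8 6.2 8.9] open 0.0156 gf 40.1 t 4.7
d [-0.0029 -0.0004  0.0036] rv [ 0.0052 -0.0005  0.0035]
```

```bash
echo '[[[0, -0.001, 0], [0, 0, 0]], [[0, -0.002, 0], [0, 0, 0]], [[0, -0.003, 0], [0, 0, 0]], [[0, -0.004, 0], [0, 0, 0]], [[0, -0.005, 0], [0, 0, 0]]]' > mv.in && python3 -m pendant mv.in && echo '[[[0, -0.001, 0], [0, 0, 0]], [[0, -0.002, 0], [0, 0, 0]], [[0, -0.003, 0], [0, 0, 0]], [[0, -0.003, 0], [0, 0, 0]], [[0, -0.003, 0], [0, 0, 0]]]' > mv.in && python3 -m pendant mv.in && python3 g.py p -.209 -.002 .12 0 0
```

```text
t: 5.12
ee_pos: [0.4423, -0.004, 0.1238]
eef_rot: [3.128, -0.001, 1.711]
force: [16.3, 10.9, -5.2]
opening: 0.0155
grasp_force: 39.1
t: 5.53
ee_pos: [0.4423, -0.004, 0.1239]
eef_rot: [3.122, -0.001, 1.711]
force: [23.1, 13.1, -10.8]
opening: 0.0146
grasp_force: 39.5
unit tcp [-0.2096  0.0008] z 0.1239 j [-0.27  0.13  1.92  0.01  1.08 -0.41] F [ 23.1  13.1 -10.8] open 0.0146 gf 39.5 t 5.5333
d [-0.0028  0.0005  0.0039] rv [ 0.0192 -0.0006  0.0018]
```

The stop is felt (23 N). I relax, open and lift off.

```bash
echo '[[[0, 0.003, 0], [0, 0, 0]], [[0, 0.006, 0], [0, 0, 0]], [[0, 0.007, 0], [0, 0, 0]]]' > mv.in && python3 -m pendant mv.in && echo '[[[0, 0, 0], [0, 0, 0]], [[0, 0, 0], [0, 0, 0]], [[0, 0, 0], [0, 0, 0]], [[0, 0, 0], [0, 0, 0]]]' > mv.in && python3 -m pendant mv.in 0.05 && echo '[[[0, 0, -0.02], [0, 0, 0]], [[0, 0, -0.05], [0, 0, 0]], [[0, 0, -0.085], [0, 0, 0]], [[0, 0, -0.12], [0, 0, 0]], [[0, 0, -0.14], [0, 0, 0]]]' > mv.in && python3 -m pendant mv.in && python3 g.py g -.08 -.002 .24 0 0 && python3 - <<'E'
from bench import *
import cv2,numpy as np
out=[]
for n in("scene","top","wrist"):
    d=snapshot(n);np.savez(f"pics/{n}2.npz",**{k:d[k] for k in("img","intrinsics","world_from_camera")});out.append(d["img"][:,:,::-1])
cv2.imwrite("pics/a2.png",np.vstack([np.hstack([cv2.resize(out[0],(400,300)),cv2.resize(out[1],(400,300))]),cv2.copyMakeBorder(cv2.resize(out[2],(400,300)),0,0,200,200,0)]))
E
```

```text
t: 5.78
ee_pos: [0.4426, -0.0039, 0.1236]
eef_rot: [3.137, -0.0, 1.713]
force: [-1.9, 5.1, 11.0]
opening: 0.0155
grasp_force: 44.6
t: 6.12
ee_pos: [0.4403, -0.005, 0.1216]
eef_rot: [-3.142, 0.0, 1.713]
force: [0.0, -0.5, -0.2]
opening: 0.0496
grasp_force: 0.0
t: 6.53
ee_pos: [0.4414, -0.0053, 0.2652]
eef_rot: [3.137, 0.002, 1.712]
force: [1.0, -0.5, 0.2]
opening: 0.0496
grasp_force: 0.0
unit tcp [-0.2106 -0.0003] z 0.2652 j [-0.27  0.02  1.67 -0.    1.44 -0.41] F [ 1.  -0.5  0.2] open 0.0496 gf 0.0 t 6.5333
d [-0.0021  0.1305  0.0258] rv [ 0.0016  0.0049 -1.5671]
```

View pics/a2.png

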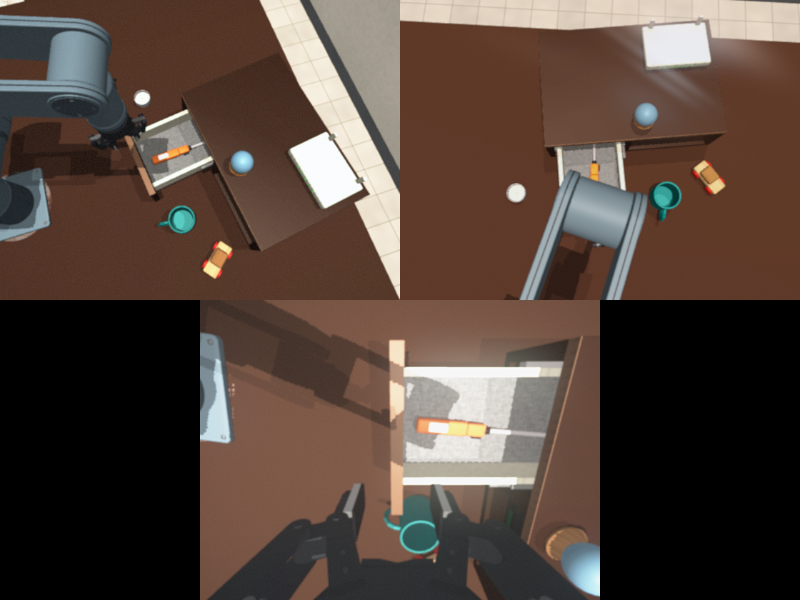

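The drawer is fully open. The lighter lies flat with its handle in the scene view near full-res (240,214) and in the wrist view near (300–400, 180), nozzle slightly skewed. Next I measure the handle in both views.

```bash
python3 - <<'E'
from h import *
from g import U
for f,roi in(("scene2",(195,190,300,235)),("wrist2",(290,150,410,200))):
    img,K,T=load(f"pics/{f}.npz");m=mask(img,(2,150,130),(28,255,255),roi)
    m=cv2.morphologyEx(m,cv2.MORPH_CLOSE,np.ones((7,7)));c=big(m);b=cv2.boxPoints(cv2.minAreaRect(c))
    print(f,cv2.contourArea(c),b.round(0).tolist())
    for z in(.054,.043):
        w=ray(c[:,0],K,T,z);u=np.array([U(p) for p in w],np.float32);r=cv2.minAreaRect(u)
        vx,vy,_,_=cv2.fitLine(u,cv2.DIST_L2,0,.01,.01).ravel();ax=np.array([vx,vy])*np.sign(vx);t=(u-u.mean(0))@ax
        print(z,"size",np.round(r[1],4),"yaw",round(float(np.arctan2(ax[1],ax[0])),3),"box",cv2.boxPoints(r).round(4).tolist(),"xmin",u[:,0].min(),"xmax",u[:,0].max())
    cv2.imwrite(f"pics/m_{f}.png",m)
    # globe/mug/lip check
    if f[0]=="s": 
        l=mask(img,(5,60,110),(16,170,255),(150,180,222,280));r=cv2.minAreaRect(big(l));print("lip",r,U(ray(r[0],K,T,.15)[0]))
E
```

```text
scene2 377.0 [[211.0, 220.0], [262.0, 201.0], [266.0, 212.0], [215.0, 230.0]]
0.054 size [0.0284 0.1297] yaw -0.052 box [[-0.17219999432563782, -0.018400000408291817], [-0.042899999767541885, -0.02850000001490116], [-0.040699999779462814, -9.999999747378752e-05], [-0.17000000178813934, 0.00989999994635582]] xmin -0.17148653 xmax -0.04185448
0.043 size [0.0287 0.1311] yaw -0.052 box [[-0.17229999601840973, -0.015399999916553497], [-0.041600000113248825, -0.025499999523162842], [-0.03929999843239784, 0.003100000089034438], [-0.17000000178813934, 0.013299999758601189]] xmin -0.17158575 xmax -0.040534478
lip ((204.62799072265625, 252.06365966796875), (43.45915985107422, 9.958627700805664), 66.25050354003906) [-0.21009592 -0.07964876]
wrist2 3.5 [[304.0, 181.0], [305.0, 170.0], [306.0, 170.0], [305.0, 181.0]]
0.054 size [0.0149 0.0017] yaw 1.526 box [[-0.17219999432563782, -0.008700000122189522], [-0.17059999704360962, -0.008799999952316284], [-0.16979999840259552, 0.006200000178068876], [-0.17149999737739563, 0.006300000008195639]] xmin -0.17203555 xmax -0.16977826
0.043 size [0.0154 0.0017] yaw 1.526 box [[-0.17110000550746918, -0.01140000019222498], [-0.16940000653266907, -0.011500000022351742], [-0.16850000619888306, 0.0038999998942017555], [-0.17030000686645508, 0.004000000189989805]] xmin -0.17087223 xmax -0.16854936
```

Measured handle size is 130 x 28.4 mm, matching the given one. The butt is at unit x -0.171, the grip point about (-0.081, -0.010), and yaw about -0.075 rad from the unit.

```bash
echo '[[[0, 0.01, 0], [0, 0, -0.12]], [[0, 0.02, 0], [0, 0, -0.24]], [[0, 0.03, 0], [0, 0, -0.36]], [[0, 0.04, 0], [0, 0, -0.48]], [[0, 0.05, 0], [0, 0, -0.6]]]' > mv.in && python3 -m pendant mv.in 0.055 && python3 g.py g -.082 -.010 .22 0 -.075
```

```text
t: 7.1
ee_pos: [0.4893, 0.0024, 0.2595]
eef_rot: [-3.139, -0.003, 2.318]
force: [0.0, -0.1, 0.2]
opening: 0.0552
grasp_force: 0.0
unit tcp [-0.1622  0.0007] z 0.2595 j [-0.22  0.12  1.58 -0.    1.45 -0.97] F [ 0.  -0.1  0.2] open 0.0552 gf 0.0 t 7.1
d [-0.0548  0.0597  0.0392] rv [-8.000e-04 -3.600e-03 -8.861e-01]
```

```bash
echo '[[[-0.007, 0.008, 0.005], [0, 0, -0.12]], [[-0.014, 0.015, 0.01], [0, 0, -0.24]], [[-0.021, 0.023, 0.015], [0, 0, -0.36]], [[-0.028, 0.03, 0.02], [0, 0, -0.48]], [[-0.035, 0.038, 0.025], [0, 0, -0.6]]]' > mv.in && python3 -m pendant mv.in && echo '[[[0, 0, 0], [0, 0, -0.12]], [[0, 0, 0], [0, 0, -0.24]], [[0, 0, 0], [0, 0, -0.286]], [[0, 0, 0], [0, 0, -0.286]]]' > mv.in && python3 -m pendant mv.in && python3 g.py g -.082 -.010 .037 0 -.075 && python3 - <<'E'
from bench import *
import cv2,numpy as np
d=snapshot("wrist");np.savez("pics/wrist3.npz",**{k:d[k] for k in("img","intrinsics","world_from_camera")});cv2.imwrite("pics/a3.png",d["img"][:,:,::-1])
E
```

```text
t: 7.52
ee_pos: [0.5408, 0.0022, 0.2341]
eef_rot: [-3.141, -0.004, 2.918]
force: [0.5, -0.4, -0.7]
opening: 0.0548
grasp_force: 0.0
t: 7.85
ee_pos: [0.5405, 0.0022, 0.2343]
eef_rot: [3.141, -0.004, -3.083]
force: [-0.2, 0.3, 0.2]
opening: 0.0548
grasp_force: 0.0
unit tcp [-0.1115 -0.0065] z 0.2343 j [-0.2   0.23  1.51 -0.    1.41 -1.83] F [-0.2  0.3  0.2] open 0.0548 gf 0.0 t 7.85
d [-0.0304 -0.0013  0.1972] rv [ 0.0009 -0.0038 -0.0044]
```

View pics/a3.png

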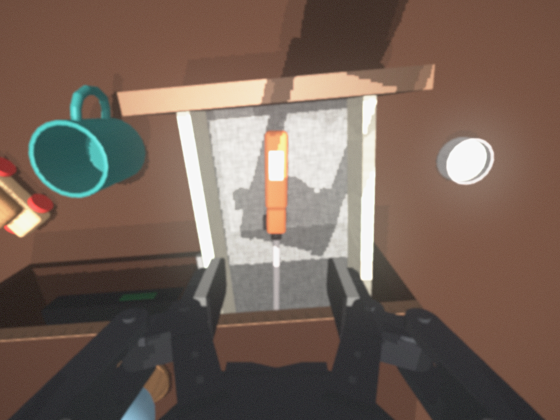

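The wrist view shows the handle vertical at column 277, exactly midway between the fingertips (215 and 338). Centring and yaw are right, so I go down.

```bash
echo '[[[-0.015, -0.001, 0.02], [0, 0, 0]], [[-0.03, -0.001, 0.05], [0, 0, 0]], [[-0.03, -0.001, 0.085], [0, 0, 0]], [[-0.03, -0.001, 0.12], [0, 0, 0]], [[-0.03, -0.001, 0.14], [0, 0, 0]]]' > mv.in && python3 -m pendant mv.in && echo '[[[0, 0, 0.015], [0, 0, 0]], [[0, 0, 0.03], [0, 0, 0]], [[0, 0, 0.04], [0, 0, 0]], [[0, 0, 0.047], [0, 0, 0]], [[0, 0, 0.047], [0, 0, 0]]]' > mv.in && python3 -m pendant mv.in && python3 g.py g -.082 -.010 .037 0 -.075
```

```text
t: 8.32
ee_pos: [0.5687, 0.0033, 0.0917]
eef_rot: [3.14, -0.006, -3.087]
force: [-0.5, -0.6, -0.3]
opening: 0.0548
grasp_force: 0.0
t: 8.73
ee_pos: [0.5703, 0.0031, 0.0478]
eef_rot: [3.141, -0.003, -3.085]
force: [-0.9, 0.7, -0.7]
opening: 0.0549
grasp_force: 0.0
unit tcp [-0.0818 -0.0098] z 0.0478 j [-0.19  0.45  1.68 -0.    1.02 -1.82] F [-0.9  0.7 -0.7] open 0.0549 gf 0.0 t 8.7333
d [ 0.0001 -0.0003  0.0108] rv [ 0.0007 -0.0031 -0.0067]
```

```bash
echo '[[[0, 0, 0.004], [0, 0, 0]], [[0, 0, 0.008], [0, 0, 0]], [[0, 0, 0.01], [0, 0, 0]], [[0, 0, 0.01], [0, 0, 0]]]' > mv.in && python3 -m pendant mv.in && echo '[[[0, 0, 0], [0, 0, 0]], [[0, 0, 0], [0, 0, 0]], [[0, 0, 0], [0, 0, 0]], [[0, 0, 0], [0, 0, 0]], [[0, 0, 0], [0, 0, 0]]]' > mv.in && python3 -m pendant mv.in 0.01 50 && python3 g.py g -.082 -.010 .037 0 -.075
```

```text
t: 9.07
ee_pos: [0.5716, 0.0029, 0.0396]
eef_rot: [-3.142, 0.0, -3.085]
force: [-0.7, -1.3, 0.2]
opening: 0.0546
grasp_force: 0.0
t: 9.48
ee_pos: [0.5717, 0.0029, 0.0397]
eef_rot: [-3.142, 0.0, -3.084]
force: [-0.1, 0.1, -0.2]
opening: 0.0098
grasp_force: 0.0
unit tcp [-0.0805 -0.0101] z 0.0397 j [-0.19  0.46  1.69  0.    0.99 -1.82] F [-0.1  0.1 -0.2] open 0.0098 gf 0.0 t 9.4833
d [0.0015 0.     0.0027] rv [-0.0001  0.0003 -0.0058]
```

The fingers shut on nothing, so I look before doing anything else.

```bash
python3 - <<'E'
from bench import *
import cv2,numpy as np
out=[]
for n in("scene","wrist"):
    d=snapshot(n);np.savez(f"pics/{n}4.npz",**{k:d[k] for k in("img","intrinsics","world_from_camera")});out.append(d["img"][:,:,::-1])
cv2.imwrite("pics/a4.png",np.hstack([cv2.resize(out[0][130:330,130:330],(400,400),interpolation=3),cv2.resize(out[1],(400,300))[:, :] if 0 else cv2.copyMakeBorder(cv2.resize(out[1],(400,300)),0,100,0,0,0)]))
E
```

```text
(no output)
```

View pics/a4.png

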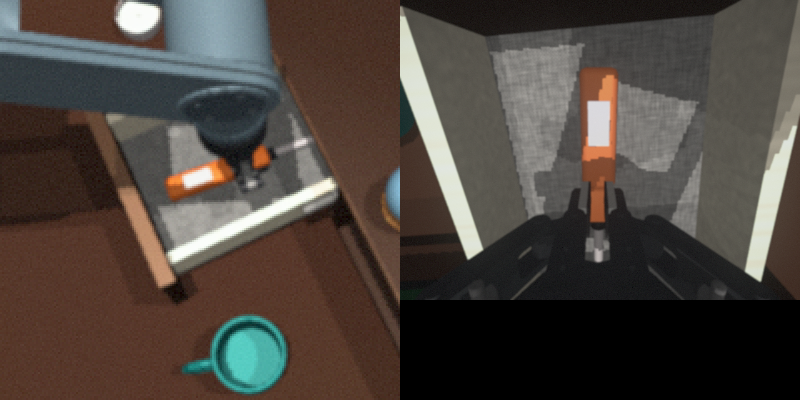

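```bash
python3 - <<'E'
from h import *
from bench import get_state
from scipy.spatial.transform import Rotation as Rn
s=get_state();print(s["opening"],s["grasp_force"],s["force"],s["ee_pos"])
o=[]
for f,roi in(("scene4",(205,175,275,245)),("wrist4",(220,220,340,340))):
    img,K,T=load(f"pics/{f}.npz")
    R=Rn.from_euler("xyz",s["eef_rot"]).as_matrix()
    for n,p in(("tcp",[0,0,0]),("L",[0,.014,0]),("R",[0,-.014,0]),("grasp",[0,0,-.019])):
        w=s["ee_pos"]+R@p;c=T[:3,:3].T@(w-T[:3,3]);print(f,n,(K[0,0]*c[0]/-c[2]+K[0,2]).round(1),(K[1,1]*-c[1]/-c[2]+K[1,2]).round(1))
    x0,y0,x1,y1=roi;o.append(cv2.resize(img[y0:y1,x0:x1,::-1],(400,400),interpolation=2))
cv2.imwrite("pics/a5.png",np.hstack(o))
E
```

```text
0.010200980837573138 0.0 [ 0.22600764 -0.03674505  0.13254746] [0.57158801 0.00289346 0.03957643]
scene4 tcp 248.9 213.3
scene4 L 247.0 208.2
scene4 R 250.8 218.4
scene4 grasp 248.5 211.1
wrist4 tcp 275.9 249.5
wrist4 L 297.8 249.5
wrist4 R 254.0 249.5
wrist4 grasp 275.8 264.5
```

View pics/a5.png

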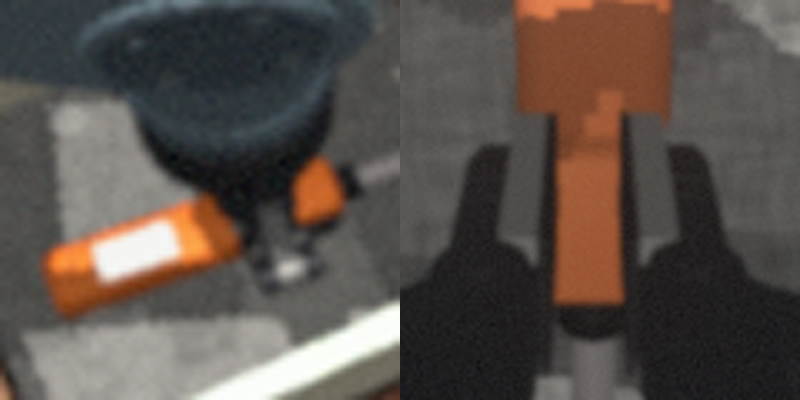

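The wrist crop shows the fingers just beyond the handle's wide part (its end at row 253), with a narrower orange part between them. They seem to be above or past the handle there. I check handle extents along the lighter from the wrist views.

```bash
python3 - <<'E'
from h import *
from g import U
for f,roi in(("wrist3",(255,120,300,250)),("wrist4",(235,80,320,330)),("scene4",(205,200,245,235)),("scene2",(195,190,300,235))):
    img,K,T=load(f"pics/{f}.npz");m=mask(img,(1,120,70),(28,255,255),roi);m=cv2.morphologyEx(m,cv2.MORPH_CLOSE,np.ones((5,5)))
    c=big(m);ys,xs=np.where(cv2.drawContours(np.zeros_like(m),[c],-1,255,-1)>0)
    print(f,"cam",T[:3,3].round(3),U(T[:3,3]).round(3))
    if f[0]=="w":
        rows=[(y,xs[ys==y].min(),xs[ys==y].max()) for y in range(ys.min(),ys.max()+1,1)]
        for z in(.054,.032):print(z,[(int(y),*(1e3*U(ray(((a+b)/2,y),K,T,z)[0])).round(0).tolist(),round(1e3*float(np.linalg.norm(ray((a,y),K,T,z)-ray((b+1,y),K,T,z))),1)) for y,a,b in rows[::max(1,len(rows)//14)]+[rows[-1]]])
    else:
        u=np.array([U(p) for p in ray(c[:,0],K,T,.054)],np.float32);print(cv2.boxPoints(cv2.minAreaRect(u)).round(4).tolist())
E
```

```text
wrist3 cam [ 0.456 -0.003  0.402] [-0.196  0.   ]
0.054 [(131, -173.0, -2.0, 17.4), (138, -165.0, -7.0, 17.5), (145, -157.0, -9.0, 15.3), (152, -149.0, -15.0, 3.6), (159, -141.0, -15.0, 2.4), (166, -133.0, -16.0, 2.4), (173, -124.0, -17.0, 2.4), (180, -115.0, -6.0, 25.6), (187, -106.0, -7.0, 25.9), (194, -97.0, -8.0, 26.1), (201, -88.0, -8.0, 26.3), (208, -79.0, -9.0, 24.0), (215, -69.0, -10.0, 25.4), (222, -60.0, -11.0, 25.6), (229, -50.0, -11.0, 24.6), (233, -45.0, -12.0, 15.6)]
0.032 [(131, -171.0, -2.0, 18.5), (138, -163.0, -7.0, 18.6), (145, -155.0, -9.0, 16.2), (152, -147.0, -16.0, 3.8), (159, -138.0, -16.0, 2.5), (166, -129.0, -17.0, 2.6), (173, -120.0, -18.0, 2.6), (180, -110.0, -7.0, 27.3), (187, -100.0, -7.0, 27.5), (194, -91.0, -8.0, 27.7), (201, -81.0, -9.0, 27.9), (208, -71.0, -10.0, 25.5), (215, -62.0, -11.0, 27.0), (222, -51.0, -12.0, 27.3), (229, -41.0, -12.0, 26.1), (233, -35.0, -13.0, 16.6)]
wrist4 cam [ 0.486 -0.002  0.207] [-0.166 -0.003]
0.054 [(94, -172.0, -1.0, 0.5), (109, -165.0, -2.0, 26.3), (124, -158.0, -3.0, 25.8), (139, -151.0, -3.0, 26.2), (154, -143.0, 
[... 516 characters left out ...]
 -7.0, 30.2), (214, -102.0, -7.0, 30.1), (229, -91.0, -8.0, 30.0), (244, -81.0, -9.0, 29.9), (259, -70.0, -11.0, 13.5), (274, -58.0, -12.0, 14.5), (289, -46.0, -13.0, 14.8), (304, -33.0, -14.0, 15.0), (311, -27.0, -14.0, 13.7)]
scene4 cam [ 0.53  -0.295  1.059] [-0.162 -0.3  ]
[[-0.17309999465942383, -0.019500000402331352], [-0.09290000051259995, -0.02669999934732914], [-0.09019999951124191, 0.004399999976158142], [-0.17030000686645508, 0.011599999852478504]]
scene2 cam [ 0.53  -0.295  1.059] [-0.162 -0.3  ]
[[-0.17299999296665192, -0.019899999722838402], [-0.0414000004529953, -0.028699999675154686], [-0.03929999843239784, 0.0020000000949949026], [-0.17090000212192535, 0.010900000110268593]]
```

The handle is where I measured it: both wrist views agree on its extent and a top height of 54 mm. So the tips must have closed over its top, standing farther back than assumed. I reopen, go slightly lower and nearer the butt, and close while watching the force.

```bash
echo '[[[0, 0, 0], [0, 0, 0]], [[0, 0, 0], [0, 0, 0]], [[0, 0, 0], [0, 0, 0]], [[0, 0, 0], [0, 0, 0]], [[0, 0, 0], [0, 0, 0]]]' > mv.in && python3 -m pendant mv.in 0.055 && echo '[[[0.003, 0, 0.001], [0, 0, 0]], [[0.006, 0, 0.002], [0, 0, 0]], [[0.006, 0, 0.004], [0, 0, 0]], [[0.006, 0, 0.006], [0, 0, 0]], [[0.006, 0, 0.006], [0, 0, 0]]]' > mv.in && python3 -m pendant mv.in && python3 g.py g -.087 -.0095 .034 0 -.075
```

```text
t: 10.0
ee_pos: [0.5716, 0.0029, 0.0395]
eef_rot: [-3.142, 0.0, -3.084]
force: [0.6, -0.1, -0.2]
opening: 0.0552
grasp_force: 0.0
t: 10.42
ee_pos: [0.5652, 0.0026, 0.033]
eef_rot: [3.141, -0.001, -3.084]
force: [-0.3, 0.2, 0.3]
opening: 0.055
grasp_force: 0.0
unit tcp [-0.0869 -0.0095] z 0.033 j [-0.19  0.46  1.71 -0.    0.97 -1.82] F [-0.3  0.2  0.3] open 0.055 gf 0.0 t 10.4167
d [ 0.0001  0.     -0.001 ] rv [ 0.0002 -0.0007 -0.0058]
```

```bash
for i in 1 2 3; do echo '[[[0, 0, 0], [0, 0, 0]], [[0, 0, 0], [0, 0, 0]]]' > mv.in && python3 -m pendant mv.in 0.02 50 | tr '\n' ' '; echo; done
```

```text
t: 10.58 ee_pos: [0.5657, 0.0025, 0.0335] eef_rot: [-3.142, 0.0, -3.084] force: [0.7, 0.5, -0.5] opening: 0.0316 grasp_force: 0.0 
t: 10.75 ee_pos: [0.5657, 0.0026, 0.0336] eef_rot: [-3.142, 0.0, -3.084] force: [-0.1, -0.2, 0.6] opening: 0.0202 grasp_force: 0.0 
t: 10.92 ee_pos: [0.5656, 0.0026, 0.0336] eef_rot: [-3.142, 0.0, -3.084] force: [-0.4, -0.4, -0.5] opening: 0.0199 grasp_force: 0.0
```

Again nothing at 20 mm opening. I use the part-closed fingers as a gentle probe to find where the tips really are relative to the handle's top.

```bash
for i in 1 2 3; do echo '[[[0, 0, 0.001], [0, 0, 0]], [[0, 0, 0.002], [0, 0, 0]], [[0, 0, 0.002], [0, 0, 0]]]' > mv.in && python3 -m pendant mv.in | tr '\n' ' '; echo; done
```

```text
t: 11.17 ee_pos: [0.5654, 0.0026, 0.0313] eef_rot: [3.141, -0.0, -3.084] force: [0.1, -0.5, 0.2] opening: 0.0198 grasp_force: 0.0 
t: 11.42 ee_pos: [0.5656, 0.0025, 0.0295] eef_rot: [-3.142, 0.0, -3.084] force: [-0.0, 0.0, -0.0] opening: 0.0199 grasp_force: 0.0 
t: 11.67 ee_pos: [0.5671, 0.0027, 0.0293] eef_rot: [-3.141, 0.004, -3.085] force: [-0.9, 1.5, 11.6] opening: 0.02 grasp_force: 5.4
```

Contact at TCP z 0.029: the tips rest on the handle's 54 mm top, so they effectively end about 24 mm behind the stated TCP. I back off, open and go lower, watching the force.

```bash
echo '[[[0, 0, -0.002], [0, 0, 0]], [[0, 0, -0.005], [0, 0, 0]], [[0, 0, -0.005], [0, 0, 0]]]' > mv.in && python3 -m pendant mv.in>/dev/null; echo '[[[0, 0, 0], [0, 0, 0]], [[0, 0, 0], [0, 0, 0]], [[0, 0, 0], [0, 0, 0]], [[0, 0, 0], [0, 0, 0]]]' > mv.in && python3 -m pendant mv.in 0.055 | tail -n +2|tr '\n' ' '; for i in 1 2 3; do echo '[[[0, 0, 0.002], [0, 0, 0]], [[0, 0, 0.004], [0, 0, 0]], [[0, 0, 0.004], [0, 0, 0]]]' > mv.in && python3 -m pendant mv.in | tr '\n' ' '; echo; done;  python3 g.py g -.087 -.0095 .034 0 -.075
```

```text
ee_pos: [0.5654, 0.0026, 0.0322] eef_rot: [3.141, -0.001, -3.084] force: [-0.3, 1.0, -0.4] opening: 0.055 grasp_force: 0.0 t: 12.5 ee_pos: [0.5652, 0.0026, 0.0279] eef_rot: [3.141, -0.001, -3.084] force: [-0.6, -0.3, 0.2] opening: 0.0552 grasp_force: 0.0 
t: 12.75 ee_pos: [0.5652, 0.0026, 0.024] eef_rot: [3.141, -0.001, -3.084] force: [0.1, -0.7, 0.2] opening: 0.055 grasp_force: 0.0 
t: 13.0 ee_pos: [0.5653, 0.0026, 0.0201] eef_rot: [3.141, -0.001, -3.084] force: [0.5, 0.8, -0.3] opening: 0.0548 grasp_force: 0.0 
unit tcp [-0.0868 -0.0095] z 0.0201 j [-0.19  0.47  1.72 -0.    0.95 -1.82] F [ 0.5  0.8 -0.3] open 0.0548 gf 0.0 t 13.0
d [ 0.0002  0.     -0.0139] rv [ 0.0002 -0.0006 -0.0058]
```

```bash
echo '[[[0, 0, 0.002], [0, 0, 0]], [[0, 0, 0.004], [0, 0, 0]], [[0, 0, 0.006], [0, 0, 0]], [[0, 0, 0.006], [0, 0, 0]]]' > mv.in && python3 -m pendant mv.in | tr '\n' ' '; echo; for i in 1 2 3; do echo '[[[0, 0, 0], [0, 0, 0]], [[0, 0, 0], [0, 0, 0]]]' > mv.in && python3 -m pendant mv.in 0.01 50 | tr '\n' ' '; echo; done
```

```text
t: 13.33 ee_pos: [0.5652, 0.0026, 0.014] eef_rot: [3.141, -0.001, -3.084] force: [-0.1, -0.2, 0.4] opening: 0.0551 grasp_force: 0.0 
t: 13.5 ee_pos: [0.5656, 0.0026, 0.0145] eef_rot: [-3.142, 0.0, -3.084] force: [0.3, -0.1, -0.1] opening: 0.0317 grasp_force: 0.0 
t: 13.67 ee_pos: [0.5659, 0.0025, 0.0148] eef_rot: [-3.141, 0.001, -3.084] force: [-0.0, -0.2, 1.7] opening: 0.0269 grasp_force: 49.6 
t: 13.83 ee_pos: [0.5658, 0.0025, 0.0148] eef_rot: [-3.141, 0.001, -3.084] force: [0.4, 0.6, 1.8] opening: 0.0267 grasp_force: 49.7
```

Gripped: the opening reads 26.7 mm at 50 N. Next I tip the handle up while lifting.

```bash
python3 g.py g -.0975 -.0095 .111 .38 -.075; python3 g.py g -.0927 -.0095 .0635 .19 -.075
```

```text
unit tcp [-0.0863 -0.0097] z 0.0148 j [-0.19  0.48  1.72  0.    0.93 -1.82] F [0.4 0.6 1.8] open 0.0267 gf 49.7 t 13.8333
d [ 0.0111 -0.0007 -0.0962] rv [ 0.001   0.3806 -0.0058]
unit tcp [-0.0863 -0.0097] z 0.0148 j [-0.19  0.48  1.72  0.    0.93 -1.82] F [0.4 0.6 1.8] open 0.0267 gf 49.7 t 13.8333
d [ 0.0063 -0.0003 -0.0487] rv [ 0.0004  0.1906 -0.0058]
```

```bash
echo '[[[0.001, 0, -0.008], [0, 0.02, 0]], [[0.002, 0, -0.019], [0, 0.06, 0]], [[0.004, 0, -0.029], [0, 0.105, 0]], [[0.005, 0, -0.039], [0, 0.15, 0]], [[0.006, 0, -0.049], [0, 0.19, 0]]]' > mv.in && python3 -m pendant mv.in && python3 g.py g -.0975 -.0095 .111 .38 -.075
```

```text
t: 14.25
ee_pos: [0.5593, 0.0022, 0.0638]
eef_rot: [-3.142, -0.193, -3.085]
force: [0.9, -0.5, -1.5]
opening: 0.0269
grasp_force: 49.3
unit tcp [-0.0928 -0.0091] z 0.0638 j [-0.17  0.53  1.51 -0.04  1.29 -1.78] F [ 0.9 -0.5 -1.5] open 0.0269 gf 49.3 t 14.25
d [ 0.0136 -0.0008 -0.0454] rv [ 0.0017  0.1875 -0.0057]
```

```bash
echo '[[[0.003, 0, -0.010], [0, 0.04, 0]], [[0.006, 0, -0.02], [0, 0.08, 0]], [[0.009, 0, -0.03], [0, 0.125, 0]], [[0.012, 0, -0.038], [0, 0.16, 0]], [[0.0136, 0, -0.0455], [0, 0.188, 0]]]' > mv.in && python3 -m pendant mv.in && echo '[[[0, 0, 0], [0, 0, 0]], [[0, 0, 0], [0, 0, 0]]]' > mv.in && python3 -m pendant mv.in && python3 g.py g -.0975 -.0095 .111 .38 -.075; python3 - <<'E'
from bench import *
import cv2,numpy as np
out=[]
for n in("scene","wrist"):
    d=snapshot(n);out.append(d["img"][:,:,::-1])
cv2.imwrite("pics/a6.png",np.hstack([cv2.resize(out[0][130:330,130:330],(400,400),interpolation=3),cv2.copyMakeBorder(cv2.resize(out[1],(400,300)),0,100,0,0,0)]))
E
```

```text
t: 14.67
ee_pos: [0.5548, 0.002, 0.1108]
eef_rot: [3.142, -0.38, -3.084]
force: [-0.1, 0.5, -1.1]
opening: 0.0268
grasp_force: 49.3
t: 14.83
ee_pos: [0.5551, 0.002, 0.1101]
eef_rot: [3.141, -0.378, -3.084]
force: [1.1, 0.1, -1.1]
opening: 0.0267
grasp_force: 49.3
unit tcp [-0.0971 -0.0087] z 0.1101 j [-0.15  0.61  1.3  -0.07  1.6  -1.76] F [ 1.1  0.1 -1.1] open 0.0267 gf 49.3 t 14.8333
d [ 0.0007 -0.0008 -0.0007] rv [ 0.0022  0.0024 -0.0052]
```

View pics/a6.png

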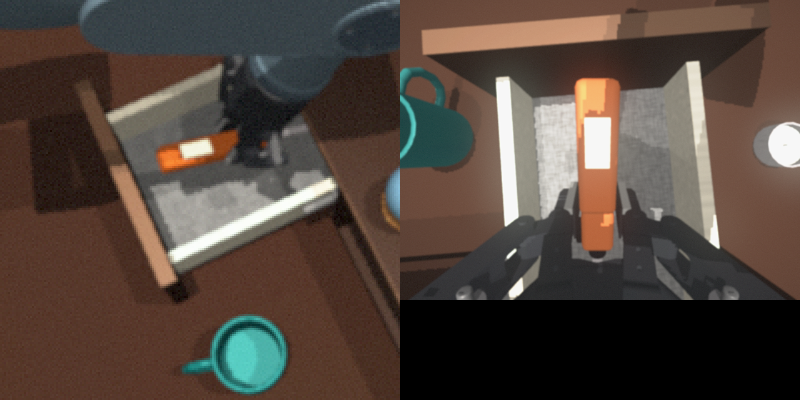

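The lighter is held straight in the fingers and tipped, butt up. I add 15 mm of lift for margin on the butt height, then draw it out.

```bash
python3 g.py g -.0975 -.0095 .126 .38 -.075;python3 g.py g -.205 -.0095 .176 .38 -.075
```

```text
unit tcp [-0.0979 -0.0086] z 0.1101 j [-0.15  0.6   1.31 -0.07  1.6  -1.76] F [-0.8 -0.4 -1.1] open 0.0265 gf 49.3 t 14.9333
d [ 0.0055 -0.0009 -0.015 ] rv [ 0.0024  0.0015 -0.0053]
unit tcp [-0.0979 -0.0086] z 0.1101 j [-0.15  0.6   1.31 -0.07  1.6  -1.76] F [-0.8 -0.4 -1.1] open 0.0265 gf 49.3 t 14.9333
d [ 0.1235 -0.0095 -0.0218] rv [ 0.0024  0.0015 -0.0053]
```

```bash
echo '[[[0.003, 0, -0.008], [0, 0, 0]], [[0.0055, -0.001, -0.015], [0, 0, 0]], [[0.0055, -0.001, -0.015], [0, 0, 0]], [[0.0055, -0.001, -0.015], [0, 0, 0]]]' > mv.in && python3 -m pendant mv.in | tr '\n' ' ' && echo '[[[0.01, -0.001, -0.001], [0, 0, 0]], [[0.024, -0.002, -0.002], [0, 0, 0]], [[0.037, -0.003, -0.003], [0, 0, 0]], [[0.05, -0.004, -0.004], [0, 0, 0]], [[0.062, -0.005, -0.004], [0, 0, 0]]]' > mv.in && python3 -m pendant mv.in && python3 g.py g -.205 -.0095 .176 .38 -.075
```

```text
t: 15.27 ee_pos: [0.5559, 0.0008, 0.1278] eef_rot: [-3.141, -0.376, -3.085] force: [0.6, -0.7, -0.6] opening: 0.0267 grasp_force: 49.3 t: 15.68
ee_pos: [0.4982, -0.0073, 0.1539]
eef_rot: [3.142, -0.378, -3.084]
force: [0.1, -0.4, -1.5]
opening: 0.0269
grasp_force: 49.3
unit tcp [-0.1547 -0.0102] z 0.1539 j [-0.17  0.47  1.42 -0.08  1.62 -1.79] F [ 0.1 -0.4 -1.5] open 0.0269 gf 49.3 t 15.6833
d [ 0.0548 -0.0034 -0.002 ] rv [ 0.0022  0.0018 -0.0054]
```

```bash
echo '[[[0.013, -0.001, -0.001], [0, 0, 0]], [[0.027, -0.002, -0.002], [0, 0, 0]], [[0.041, -0.002, -0.003], [0, 0, 0]], [[0.056, -0.003, -0.004], [0, 0, 0]], [[0.07, -0.004, -0.005], [0, 0, 0]]]' > mv.in && python3 -m pendant mv.in && python3 g.py g -.215 -.0095 .24 0 -.075;python3 g.py g -.22 -.0095 .24 .38 -.075
```

```text
t: 16.1
ee_pos: [0.4351, -0.0148, 0.1843]
eef_rot: [3.142, -0.378, -3.084]
force: [-0.7, -0.1, -0.5]
opening: 0.027
grasp_force: 49.3
unit tcp [-0.2182 -0.0089] z 0.1843 j [-0.21  0.34  1.55 -0.1   1.62 -1.82] F [-0.7 -0.1 -0.5] open 0.027 gf 49.3 t 16.1
d [ 0.0175 -0.0003 -0.0529] rv [ 0.0011 -0.3783 -0.0057]
unit tcp [-0.2182 -0.0089] z 0.1843 j [-0.21  0.34  1.55 -0.1   1.62 -1.82] F [-0.7 -0.1 -0.5] open 0.027 gf 49.3 t 16.1
d [ 0.0222 -0.0007 -0.0511] rv [ 0.0022  0.0017 -0.0053]
```

```bash
echo '[[[0.012, 0, -0.01], [0, 0, 0]], [[0.02, 0, -0.02], [0, 0, 0]], [[0.027, 0, -0.03], [0, 0, 0]], [[0.034, 0, -0.042], [0, 0, 0]], [[0.034, 0, -0.051], [0, 0, 0]]]' > mv.in && python3 -m pendant mv.in && python3 g.py g -.225 -.0095 .245 0 -.075
```

```text
t: 16.52
ee_pos: [0.4242, -0.0156, 0.2461]
eef_rot: [-3.141, -0.376, -3.085]
force: [0.6, -0.1, -0.6]
opening: 0.0271
grasp_force: 49.3
unit tcp [-0.2291 -0.0082] z 0.2461 j [-0.21  0.27  1.48 -0.1   1.75 -1.84] F [ 0.6 -0.1 -0.6] open 0.0271 gf 49.3 t 16.5167
d [-0.0043 -0.001  -0.0005] rv [ 0.0004 -0.3755 -0.0059]
```

```bash
echo '[[[0, 0, 0], [0, -0.06, 0]], [[0, 0, 0], [0, -0.14, 0]], [[-0.002, 0, 0], [0, -0.22, 0]], [[-0.004, 0, 0], [0, -0.3, 0]], [[-0.004, 0, 0], [0, -0.376, 0]]]' > mv.in && python3 -m pendant mv.in && echo '[[[0, 0, 0], [0, 0, 0]], [[0, 0, 0], [0, 0, 0]], [[0, 0, 0], [0, 0, 0]], [[0, 0, 0], [0, 0, 0]], [[0, 0, 0], [0, 0, 0]]]' > mv.in && python3 -m pendant mv.in; python3 g.py g -.225 -.0095 .245 0 -.075; python3 - <<'E'
from bench import *
import cv2,numpy as np
out=[]
for n in("scene","wrist"):
    d=snapshot(n);np.savez(f"pics/{n}7.npz",**{k:d[k] for k in("img","intrinsics","world_from_camera")});out.append(d["img"][:,:,::-1])
cv2.imwrite("pics/a7.png",np.hstack([cv2.resize(out[0][100:400,100:400],(400,400),interpolation=3),cv2.copyMakeBorder(cv2.resize(out[1],(400,300)),0,100,0,0,0)]))
E
```

```text
t: 16.93
ee_pos: [0.4288, -0.0154, 0.2432]
eef_rot: [-3.141, 0.003, -3.084]
force: [0.9, -0.9, -1.5]
opening: 0.027
grasp_force: 49.3
t: 17.35
ee_pos: [0.4283, -0.0154, 0.242]
eef_rot: [3.141, -0.004, -3.084]
force: [-0.8, -0.1, -1.5]
opening: 0.0264
grasp_force: 49.3
unit tcp [-0.225  -0.0086] z 0.242 j [-0.3   0.01  1.74 -0.    1.4  -1.92] F [-0.8 -0.1 -1.5] open 0.0264 gf 49.3 t 17.35
d [-0.0001 -0.0009 -0.003 ] rv [ 0.0003 -0.0036 -0.0055]
```

View pics/a7.png

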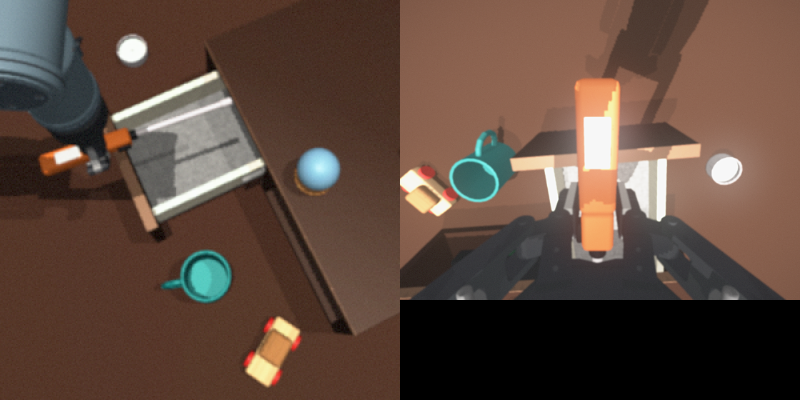

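The lighter is held clear of everything. Its place in the wrist view is unchanged (no slip), it is level, and its grip point is at about z 0.27. The drawer is open, and the globe, mug, tin and car appear undisturbed.

```bash
python3 -c "
from bench import *
print(sign_off())"
```

```text
the job is handed in; nothing more can be done
None
```

I opened the drawer against its runner stop and left it open, tipped the lighter handle end up and drew it out without wrenching it, then handed the job in at about 17 s. The lighter was held still and level about 100 mm above the unit's top, and the globe, mug, tin and car looked undisturbed in the last picture; sign-off returned no verdict.

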